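Push the spacer row home and latch it

ROBOT

A 6-joint arm with a two-finger parallel gripper is mounted at the origin on the work surface. World frame = base frame: x ahead of the robot, y to its left, z up, the work surface at z = 0. Lengths are in m, angles in rad, forces in N, time in s.
With the tool pointing down it reaches from about 0.275 to 0.825 m from the base axis. Payload 5.2 kg.
Tool frame: the origin (TCP) lies midway between the tips of the shut fingers; the grasp point (between the pads) lies 19 mm behind it; z points along the fingers, y is the direction in which the jaws open and shut (so a half turn about z gives the same grasp; the last joint's range is limited). The gripper opens to 93 mm and grips with 3 to 60 N. Pads are 15 mm wide; open, the fingers measure 128 mm over their backs; the gripper's body (75 mm by 188 mm) begins 65 mm behind the grasp point.
Start: joints at [0.978, 0.259, 1.535, -0, 1.348, -0.203], TCP at [0.209, 0.509, 0.219] pointing down, gripper open.
Joint ranges: [-3.14, 3.14], [-0.91, 2.08], [0.19, 2.58], [-1.22, 4.36], [0.22, 2.71], [-3.12, 3.12]. Speed limits (rad/s): [2.57, 2.57, 3.14, 3.14, 3.14, 3.14].

INTERFACE

Orientations are given as a rotation vector (axis times angle).
In Python, from station import arm, cams gives the robot as it stands.
- The arm moves only by the tool carry_out, never from a script. Its argument "motion" is one flat list of numbers, 7 for each row, row after row: the turn, a rotation vector about the world's x, y, z in rad, then the shift along the world's x, y, z in mm, then the finger opening in mm, from 0 to 93. A call has 1 to 10 rows; each row shifts and turns the pose as measured when the row begins; what a row does not reach is not made up. A row lasts 1/8 s, in which the tool goes at most 62.5 mm and 10.7 degrees, less where a joint would pass 70% of its speed; a pose out of reach is approached as far as the arm can. A call is refused whole if a number of a shift passes 62.5 or a number of a turn 0.188, either way. A call with a gripper value outside its range is refused whole. The fingers move at their own pace and stop on an object; the grip force is fixed at half the most. Time passes only in rows, so rows that do not move let the fingers close. It gives the time, the measured TCP pose, the force and the opening at its end, in the units of the state.
- arm.observe(): the state, without advancing time (a new reading comes with each control period).
- cams.capture(name): name is "side" or "top"; returns (picture, depth): 384x512x3 uint8, red, green, blue; 384x512 float32, m along the optical axis (not along the pixel's ray), 0 where there is no reading.
- cams.camera_params(name): a dict with "fx", "fy", "cx", "cy" (pixels), "R" (3x3) and "t" (3): a world point X has camera coordinates R X + t. Camera axes: x right, y down, z forward; pixel columns grow to the right and rows downward; lengths in m; the calibration is good to about 2 mm. A picture is of the moment at which its call begins. camera_params takes no time and is no camera call.
- arm.close_job(): hands the job in, once; it reports no verdict.
Trained networks look in the newest picture that a camera, given by its name, has taken for a name from the list of things; names that differ only in an ending like _2 or _b are one class to them, and where a whole thing is asked for, a point or a joint stands for the part that bears it (a point fixed in the world has none). Each returns a list of dicts, best first, with "score" (0 to 1); they miss things now and then, are a little off and sometimes report something else, mostly with a low value. They report only what shows in the picture. A call takes as long as a camera call. They do not tell look-alikes from the thing itself.
- cams.silhouettes(target, camera): "region" (384x512 bool, what is visible of it) and "at" ([row, column] in pixels, amid what is visible of it).
The state is a dict: "clock": time; "joint_positions": joint angles; "dq": joint speeds; "effort": joint torques, N m; "position": TCP position; "tcp_rot": TCP orientation; "contact_force": force on the tool from outside, world axes, zero at the start; "ft_torque": the same for the moment, N m; "width": opening from 0.0 (shut) to 1.0 (fully open).
Only numpy, scipy, OpenCV 4.12 (cv2) and the standard library are available. Lean on these libraries where they do the work, as an engineer would, in place of code of your own. Each camera call takes 0.05 s, during which the arm holds its last target.

TASK

In the blue guide rail on the test bench stands a row of four spacer blocks: from behind, push the whole row along as one train, keeping the blocks together, until it is fully home against the end stop with no gaps left. Then push the latch with the orange pin all the way across behind the last block. Only push, lift nothing, and leave the other things on the bench where they are.

Things in the scene. Friction and masses are not known exactly. Their poses are not given: they have to be found in the camera images.
- rail: fixed blue guide rail, 330 mm long (x, towards the end stop), 84 mm wide (y); origin mid-underside, on the table. Channel along its middle, 42 mm wide, floor 10 mm above the table, between aluminium lips 7 mm thick, tops 18 mm above the table. Dark steel end stop at +x, 56 mm wide, 46 mm high above the table; -x end open. The latch is on its +y side, at x = 0
- stop_face (a point): centre of the end stop's inner face, rail frame x = 145 mm, y = 0, 26 mm above the table
- latch (a joint): angle of the latch, a black arm turning level beside the channel. 0 (open): it points along the rail's -x; 1.571 rad (closed, hard stop): along the rail's -y, straight across the channel, its front face 3 mm behind the last block of a row that is home. Grows anticlockwise seen from above. Slight friction (about 1 N at the pin); stays where it is left
- latch_pivot (a point): top centre of the latch's pivot, rail frame x = 0, y = 44 mm, 36 mm above the table
- latch_pin (a point): the latch's upright orange pin, 12 mm across, on the arm 50 mm from the pivot axis; this point is on the pin's axis, 50 mm above the table. The pin stands free from 32 to 64 mm above the table; the arm is 58 mm long, 12 mm wide and lies 22 to 32 mm above the table
- block_brass: brass spacer block standing in the rail's channel, 34 mm long (its x, along the rail), 40 mm wide, 32 mm tall, with a blind bore mark on top; origin at the centre of its underside, 10 mm above the table; 50 to 400 g. The four blocks (brass, red, black, green) stand in one touching row, in any order, 50 to 110 mm short of the end stop
- block_red: red spacer block standing in the rail's channel, 34 mm long (its x, along the rail), 40 mm wide, 32 mm tall, with a blind bore mark on top; origin at the centre of its underside, 10 mm above the table; 50 to 400 g. The four blocks (brass, red, black, green) stand in one touching row, in any order, 50 to 110 mm short of the end stop
- block_black: black spacer block standing in the rail's channel, 34 mm long (its x, along the rail), 40 mm wide, 32 mm tall, with a blind bore mark on top; origin at the centre of its underside, 10 mm above the table; 50 to 400 g. The four blocks (brass, red, black, green) stand in one touching row, in any order, 50 to 110 mm short of the end stop
- block_green: green spacer block standing in the rail's channel, 34 mm long (its x, along the rail), 40 mm wide, 32 mm tall, with a blind bore mark on top; origin at the centre of its underside, 10 mm above the table; 50 to 400 g. The four blocks (brass, red, black, green) stand in one touching row, in any order, 50 to 110 mm short of the end stop
- spare_block: yellow spacer block, same shape as the four in the rail, standing alone on the table; not part of the row; origin at its underside; bystander, leave alone
- coupling: shaft coupling, upright cylinder 40 mm across and 50 mm tall, silver with a red middle band; origin at its underside; bystander, leave alone
- collar: steel shaft collar (ring) lying flat, 42 mm across, 14 mm tall; origin at its underside; bystander, leave alone
- screwdriver: screwdriver with blue handle lying on the table, 190 mm long; origin at its underside; bystander, leave alone
- multimeter: orange hand multimeter lying flat, 150 x 80 x 36 mm; origin at its underside; bystander, leave alone
- grease_jar: white jar with blue cap, 60 mm across, 70 mm tall; origin at its underside; bystander, leave alone
- wrench: steel wrench lying flat, 170 mm long; origin at its underside; bystander, leave alone
There are look-alikes about, which are no part of the job. Leave any purple look-alike of the block_brass alone.

How it is judged:
On the way, in this order (a step that is already met when the one before it is completed fails the run):
1. the whole row is home against the end stop, without gaps (x of each of block_brass, block_red, block_black, block_green in the frame of rail above 0.022 m), for 0.2 s.
2. the latch is across behind the last block (all of step 1 and value of joint latch above 1.43 rad), for 0.2 s.
At the end, for the whole second after the job is handed in: all four blocks stand on the channel floor, at rest, in a closed row against the end stop (at most 4 mm of gaps in all), and the latch is across behind them, within 8 degrees of its closed stop (all of step 2 and z of each of block_brass, block_red, block_black, block_green in the frame of rail below 0.015 m and y of block_brass in the frame of rail between -0.006 and 0.006 m and y of block_red in the frame of rail between -0.006 and 0.006 m and y of block_black in the frame of rail between -0.006 and 0.006 m and y of block_green in the frame of rail between -0.006 and 0.006 m and linear speed of each of block_brass, block_red, block_black, block_green below 0.02 m/s); the robot touches nothing.
It fails at once if a block was lifted more than 6 mm or tipped (z of any of block_brass, block_red, block_black, block_green in the frame of rail above 0.016 m or angle between any of block_brass, block_red, block_black, block_green's own z axis and vertical above 0.4 rad).
It fails at once if the row was pulled apart (gaps over 20 mm in all) (distance between block_brass and block_red above 0.122 m or distance between any of block_brass, block_red and block_black above 0.122 m or distance between any of block_brass, block_red, block_black and block_green above 0.122 m).
It fails at once if a bystander was moved more than 15 mm or lifted (distance of any of spare_block, coupling, collar, screwdriver, multimeter, grease_jar, wrench from where it was at the start of the episode above 0.015 m).
It also fails if it takes over 48 s, if anything falls off the work surface, if the arm or the gripper's body presses on something with over 40 N, if the wrist force passes 120 N, or if a joint passes its speed limit or range.

## Working session

There is one attempt and no reset: what is moved stays moved. The work goes in short steps, Python scripts to look and compute and a tool call to move; the robot and the scene stay as the last step left them, time stands still between calls to the robot, and variables do not carry over. Pictures are saved under pics/ and viewed, and the job is handed in when it is done.

Besides the shell and the picture viewer there is one more tool, called after ">>>" by a JSON object that holds its "fn" and its "kwargs", one argument or row to a line. carry_out: Moves the arm, as the interface text tells. Its arguments: {"type":"object","properties":{"motion":{"type":"array"}},"required":["motion"]}

```bash
ls; mkdir -p pics; python3 - <<'E'
from station import arm,cams
import cv2,numpy as np
s=arm.observe();print(s['clock'],s['position'],s['tcp_rot'],s['width'])
for n in('top','side'):
    p,d=cams.capture(n);cv2.imwrite(f'pics/{n}0.png',p[:,:,::-1]);np.savez(f'pics/{n}0.npz',p=p,d=d)
    c=cams.camera_params(n);print(n,c)
E
```

```text
pics
0.0 [0.20868407 0.50827955 0.2178249 ] [-6.08275716e-01 -3.08145703e+00  2.65521539e-03] 1.0008596287956635
top {'fx': 459.2005132416423, 'fy': 459.2005132416423, 'cx': 255.9603534584484, 'cy': 186.29449428408256, 'R': array([[-0.01616081, -0.99986506,  0.00294771],
       [-0.99381041,  0.01573875, -0.10996888],
       [ 0.10990764, -0.00470665, -0.99393066]]), 't': array([0.03006123, 0.55040185, 1.46401255])}
side {'fx': 388.4169579732414, 'fy': 388.4169579732414, 'cx': 257.65266412545293, 'cy': 190.66362572771524, 'R': array([[-0.99771681, -0.06609198, -0.01389302],
       [-0.02649293,  0.57223336, -0.8196628 ],
       [ 0.06212319, -0.81742329, -0.57267781]]), 't': array([0.51571059, 0.0425625 , 1.05657424])}
```

View pics/top0.png

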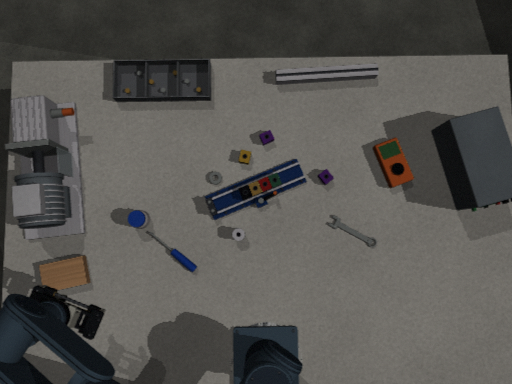

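View pics/side0.png

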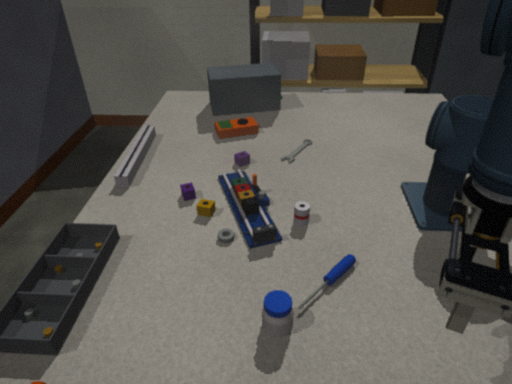

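```bash
cat > h.py <<'E'
import numpy as np,cv2
from station import arm,cams
def ray(n,uv,z):
    c=cams.camera_params(n);R,t=c['R'],c['t']
    d=R.T@np.array([(uv[0]-c['cx'])/c['fx'],(uv[1]-c['cy'])/c['fy'],1]);o=-R.T@t
    return o+d*(z-o[2])/d[2]
def cloud(n,d):
    c=cams.camera_params(n);v,u=np.mgrid[:384,:512]
    P=np.stack([(u-c['cx'])/c['fx']*d,(v-c['cy'])/c['fy']*d,d],-1)
    return (P-c['t'])@c['R']
def proj(n,X):
    c=cams.camera_params(n);x=c['R']@np.asarray(X)+c['t'];return x[0]/x[2]*c['fx']+c['cx'],x[1]/x[2]*c['fy']+c['cy']
E
python3 - <<'E'
from h import *
for n in('top','side'):
    z=np.load(f'pics/{n}0.npz');W=cloud(n,z['d'])
    for t in['rail','latch','latch_pin','block_green','block_brass','block_red','block_black','spare_block','coupling','collar']:
        for r in cams.silhouettes(t,n)[:2]:
            m=r['region']&(z['d']>0)
            if m.sum():
                w=W[m];print(n,t,round(r['score'],2),np.round(r['at']),m.sum(),np.round(np.median(w,0),3),np.round(w[:,2].max(),3))
            if t=='rail' and r['score']>.5: np.save(f'pics/rail_{n}.npy',r['region'])
z=np.load('pics/top0.npz')['p'][145:235,190:320,::-1]
cv2.imwrite('pics/c.png',cv2.resize(z,None,fx=6,fy=6,interpolation=cv2.INTER_CUBIC))
z=np.load('pics/side0.npz')['p'][150:250,200:320,::-1]
cv2.imwrite('pics/c2.png',cv2.resize(z,None,fx=6,fy=6,interpolation=cv2.INTER_CUBIC))
for n in('top','side'):
    m=np.load(f'pics/rail_{n}.npy').astype(np.uint8);k=max(cv2.findContours(m,0,2)[0],key=cv2.contourArea);r=cv2.minAreaRect(k);b=cv2.boxPoints(r);print(n,b,[np.round(ray(n,q,.01),3)for q in b])
print(arm.observe()['clock'])
E
```

```text
top rail 0.77 [197. 255.] 2064 [0.532 0.031 0.013] 0.068
top latch 0.56 [200. 268.] 66 [ 0.512 -0.011  0.034] 0.068
top block_green 0.27 [197. 254.] 2188 [0.533 0.035 0.012] 0.068
top block_brass 0.56 [138. 266.] 147 [ 0.712 -0.014  0.032] 0.039
top block_brass 0.43 [175. 324.] 140 [ 0.58  -0.203  0.031] 0.04
top block_black 0.65 [191. 246.] 137 [0.531 0.057 0.042] 0.051
top spare_block 0.63 [158. 242.] 150 [0.648 0.059 0.032] 0.044
top coupling 0.66 [235. 236.] 149 [0.397 0.081 0.049] 0.058
top collar 0.43 [179. 214.] 76 [0.578 0.159 0.014] 0.022
side rail 0.96 [215. 252.] 2179 [0.525 0.077 0.012] 0.065
side rail 0.69 [195. 245.] 100 [0.55  0.029 0.042] 0.046
side latch 0.56 [186. 256.] 165 [ 0.521 -0.023  0.033] 0.065
side block_green 0.57 [184. 241.] 93 [ 0.578 -0.035  0.042] 0.046
side block_brass 0.76 [193. 188.] 222 [ 0.716 -0.002  0.028] 0.035
side block_brass 0.64 [156. 238.] 198 [ 0.581 -0.197  0.023] 0.034
side block_black 0.7 [203. 250.] 254 [0.533 0.069 0.038] 0.045
side spare_block 0.54 [210. 202.] 271 [0.65  0.07  0.027] 0.035
side coupling 0.9 [212. 297.] 320 [0.4   0.095 0.04 ] 0.053
side collar 0.7 [234. 228.] 176 [0.585 0.162 0.013] 0.017
top [[203.11295 196.72147]
 [296.11923 157.37265]
 [308.4442  186.5044 ]
 [215.43793 225.85321]] [array([0.521, 0.196, 0.01 ]), array([ 0.648, -0.114,  0.01 ]), array([ 0.55 , -0.152,  0.01 ]), array([0.425, 0.156, 0.01 ])]
side [[235.98541 193.45985]
 [250.27737 188.26277]
 [252.84671 195.32848]
 [238.55475 200.52556]] [array([ 0.58 , -0.019,  0.01 ]), array([ 0.541, -0.047,  0.01 ]), array([ 0.531, -0.013,  0.01 ]), array([0.569, 0.014, 0.01 ])]
1.1
```

```bash
ls pics
```

```text
c.png
c2.png
rail_side.npy
rail_top.npy
side0.npz
side0.png
top0.npz
top0.png
```

View pics/c.png

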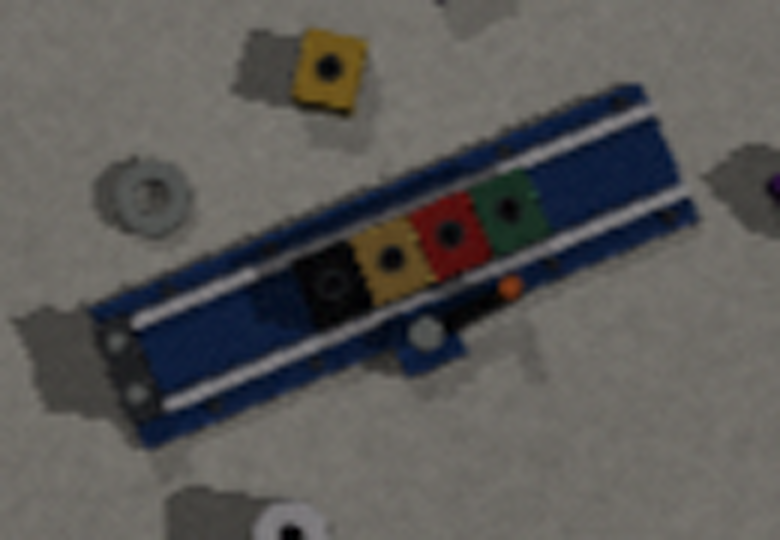

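View pics/c2.png

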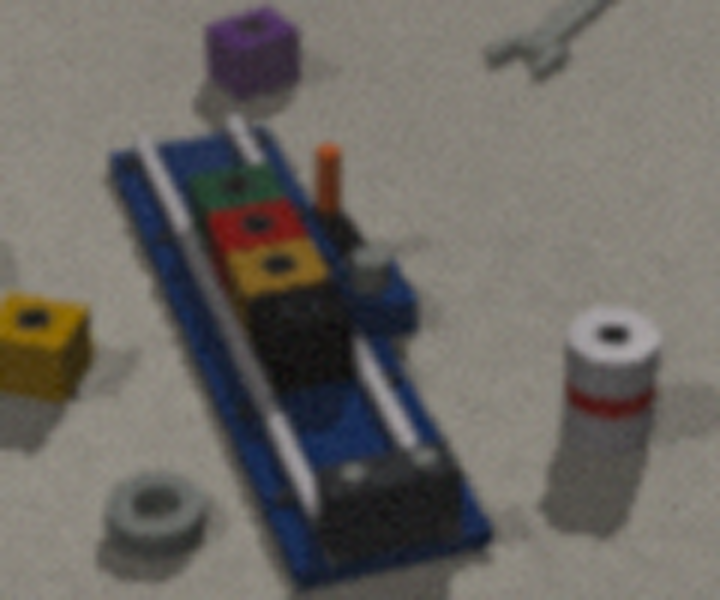

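```bash
cat > fit.py <<'E'
from h import *
from scipy.optimize import least_squares
# c.png / c2.png picked
f=lambda x,y:(190+(x+.5)/6-.5,145+(y+.5)/6-.5)
g=lambda x,y:(200+(x+.5)/6-.5,150+(y+.5)/6-.5)
L=[('top',f(92,310),(165,-42,10)),('top',f(640,85),(-165,-42,10)),('top',f(698,220),(-165,42,10)),('top',f(148,448),(165,42,10)),
('top',f(427,333),(0,44,36)),('top',f(511,287),(-50,44,64)),
('side',g(370,252),(0,44,36)),('side',g(328,150),(-50,44,64)),('side',g(112,158),(-165,-42,10)),('side',g(490,530),(165,42,10)),('side',g(300,578),(165,-42,10))]
def w(p,q):
    c,s=np.cos(p[2]),np.sin(p[2]);q=np.array(q)/1e3
    return np.array([p[0]+c*q[0]-s*q[1],p[1]+s*q[0]+c*q[1],q[2]])
def res(p): return np.concatenate([np.array(proj(n,w(p,q)))-u for n,u,q in L])
r=least_squares(res,[.53,.03,1.96],loss='soft_l1')
p=r.x
if __name__=='__main__':
    print(p);print(np.round(res(p).reshape(-1,2),1))
    c,s=np.cos(p[2]),np.sin(p[2]);
    for k,n,u in[('black','top',f(333,283)),('brass','top',f(392,258)),('red','top',f(450,233)),('green','top',f(508,208)),('green','side',g(238,185)),('red','side',g(258,223)),('brass','side',g(281,264))]:
        d=(ray(n,u,.042)-[p[0],p[1],0]);print(k,n,np.round([c*d[0]+s*d[1],-s*d[0]+c*d[1]],4))
    for k,q in[('stop',(145,0,26)),('pin',(-50,44,50)),('pivot',(0,44,36)),('pinend',(0,-6,50)),('start push',(-110,0,30))]:print(k,np.round(w(p,q),4))
    from scipy.spatial.transform import Rotation as R
    S=arm.observe();print(S['position'],R.from_rotvec(S['tcp_rot']).as_matrix().round(3))
E
python3 fit.py
```

```text
[0.546448   0.02365162 1.94985568]
[[-0.9 -0.5]
 [-0.  -1.1]
 [ 0.3 -0.4]
 [-0.6  0.1]
 [-0.3 -0.1]
 [ 0.4  0.8]
 [ 0.2  0.5]
 [ 1.4 -0.4]
 [-0.6 -1. ]
 [ 0.8 -0.1]
 [-0.5 -0.5]]
black top [0.0359 0.0009]
brass top [0.0014 0.0006]
red top [-0.0326  0.0001]
green top [-0.0667 -0.0004]
green side [-0.0668  0.0001]
red side [-0.0332  0.0002]
brass side [0.0016 0.0009]
stop [0.4928 0.1584 0.026 ]
pin [ 0.5241 -0.0391  0.05  ]
pivot [0.5056 0.0074 0.036 ]
pinend [0.552  0.0259 0.05  ]
start push [ 0.5872 -0.0785  0.03  ]
[0.20899792 0.50874078 0.21868297] [[-0.925  0.38   0.   ]
 [ 0.38   0.925  0.   ]
 [-0.     0.    -1.   ]]
```

>>> {"fn": "carry_out", "kwargs": {
  "motion": [0, 0, -0.08, 25, -40, 0, 0, 0, 0, -0.08, 25, -40, 0, 0, 0, 0, -0.08, 25, -40, 0, 0, 0, 0, -0.08, 25, -40, 0, 0, 0, 0, -0.08, 25, -40, 0, 0, 0, 0, -0.08, 25, -40, 0, 0, 0, 0, -0.08, 25, -40, 0, 0, 0, 0, -0.08, 25, -40, 0, 0, 0, 0, -0.08, 25, -40, 0, 0, 0, 0, -0.08, 25, -40, 0, 0]
}}

```text
clock: 2.35
position: [0.4641, 0.0987, 0.22]
tcp_rot: [1.783, 2.581, 0.007]
contact_force: [0.5, 0.5, -0.2]
width: 0.009
```

```bash
cat > st.py <<'E'
from fit import *
from scipy.spatial.transform import Rotation as R
S=arm.observe();M=R.from_rotvec(S['tcp_rot']).as_matrix()
c,s=np.cos(p[2]),np.sin(p[2]);d=S['position']-[p[0],p[1],0]
print('t',S['clock'],'pos',S['position'].round(4),'rail',np.round([1e3*(c*d[0]+s*d[1]),1e3*(-s*d[0]+c*d[1]),1e3*d[2]],1),'yaw err',(np.arctan2(M[1,1],M[0,1])-p[2]+np.pi/2+np.pi/2)%np.pi-np.pi/2,'zax',M[:,2].round(3),'F',S['contact_force'].round(1),S['width'])
E
python3 st.py
```

```text
t 2.35 pos [0.4641 0.0987 0.22  ] rail [100.2  48.7 220. ] yaw err -0.0172678126104171 zax [ 0.006  0.001 -1.   ] F [ 0.5  0.5 -0.2] 0.009046412103307599
```

>>> {"fn": "carry_out", "kwargs": {
  "motion": [0, 0, 0.017, 25, -37, 0, 0, 0, 0, 0, 25, -37, 0, 0, 0, 0, 0, 25, -37, 0, 0, 0, 0, 0, 25, -37, 0, 0, 0, 0, 0, 25, -37, 0, 0, 0, 0, 0, 0, 0, -40, 0, 0, 0, 0, 0, 0, -40, 0, 0, 0, 0, 0, 0, -40, 0, 0, 0, 0, 0, 0, -40, 0]
}}

```text
clock: 3.48
position: [0.5978, -0.0993, 0.0597]
tcp_rot: [1.763, 2.58, 0.013]
contact_force: [0.1, -0.5, -0.0]
width: 0.005
```

```bash
python3 st.py; python3 - <<'E'
from h import *
for n in('top','side'):
    p,d=cams.capture(n);np.savez(f'pics/{n}1.npz',p=p,d=d)
    q=p[140:240,190:330,::-1] if n=='top' else p[130:250,190:330,::-1]
    cv2.imwrite(f'pics/{n}1.png',cv2.resize(q,None,fx=5,fy=5,interpolation=2))
E
```

```text
t 3.475 pos [ 0.5978 -0.0993  0.0597] rail [-133.2   -2.2   59.7] yaw err -0.007459999922753369 zax [ 0.018 -0.003 -1.   ] F [ 0.1 -0.5 -0. ] 0.004754446166573741
```

View pics/top1.png

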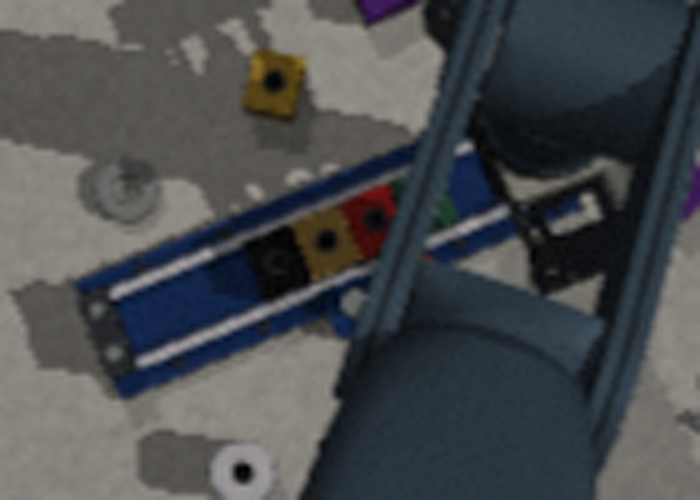

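View pics/side1.png

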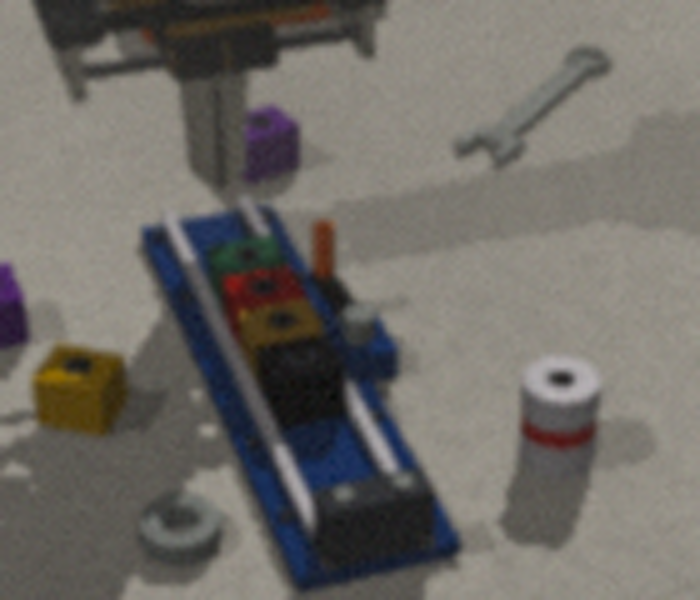

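>>> {"fn": "carry_out", "kwargs": {
  "motion": [0, 0.018, 0.007, -2, -1, -16, 0, 0, 0, 0, 0, 0, -15, 0, 0, 0, 0, -4, 9, 0, 0, 0, 0, 0, -4, 9, 0, 0, 0, 0, 0, -3, 7, 0, 0]
}}

```text
clock: 4.2
position: [0.5837, -0.0736, 0.0281]
tcp_rot: [-1.763, -2.599, 0.005]
contact_force: [0.3, -0.2, -0.4]
width: 0.008
```

```bash
python3 st.py
```

```text
t 4.2 pos [ 0.5837 -0.0736  0.0281] rail [-104.1    1.4   28.1] yaw err -0.0002660945967520867 zax [-0.003 -0.002 -1.   ] F [ 0.3 -0.2 -0.4] 0.008422871747493274
```

>>> {"fn": "carry_out", "kwargs": {
  "motion": [0, 0, 0, -1, 4, 0, 0, 0, 0, 0, -1.5, 3.8, 0, 0, 0, 0, 0, -1.5, 3.8, 0, 0, 0, 0, 0, -1.5, 3.8, 0, 0, 0, 0, 0, -1.5, 3.8, 0, 0, 0, 0, 0, -1.5, 3.8, 0, 0, 0, 0, 0, -1.5, 3.8, 0, 0, 0, 0, 0, -1.5, 3.8, 0, 0]
}}

```text
clock: 5.2
position: [0.5734, -0.0428, 0.0296]
tcp_rot: [1.76, 2.597, -0.006]
contact_force: [1.4, -3.2, -1.7]
width: 0.007
```

```bash
python3 st.py
```

```text
t 5.2 pos [ 0.5734 -0.0428  0.0296] rail [-71.7  -0.5  29.6] yaw err 0.0004360036590940197 zax [ 0.002 -0.006 -1.   ] F [ 1.4 -3.2 -1.7] 0.007218745273031636
```

>>> {"fn": "carry_out", "kwargs": {
  "motion": [0, 0, 0, -1.9, 4.6, -0.5, 0, 0, 0, 0, -1.9, 4.6, -0.5, 0, 0, 0, 0, -1.9, 4.6, 0, 0, 0, 0, 0, -1.9, 4.6, 0, 0, 0, 0, 0, -1.9, 4.6, 0, 0, 0, 0, 0, -1.9, 4.6, 0, 0, 0, 0, 0, -1.9, 4.6, 0, 0, 0, 0, 0, -1.9, 4.6, 0, 0, 0, 0, 0, -1.9, 4.6, 0, 0, 0, 0, 0, -1.9, 4.6, 0, 0]
}}

```text
clock: 6.45
position: [0.554, 0.0057, 0.0294]
tcp_rot: [1.758, 2.595, -0.006]
contact_force: [1.0, -3.3, 0.0]
width: 0.002
```

```bash
python3 st.py; python3 - <<'E'
from h import *
n='side';p,d=cams.capture(n)
q=p[130:250,190:330,::-1]
cv2.imwrite(f'pics/{n}2.png',cv2.resize(q,None,fx=5,fy=5,interpolation=2))
E
```

```text
t 6.45 pos [0.554  0.0057 0.0294] rail [-19.4  -0.3  29.4] yaw err 0.0008600037207102673 zax [ 0.004 -0.007 -1.   ] F [ 1.  -3.3  0. ] 0.001744754461306142
```

View pics/side2.png

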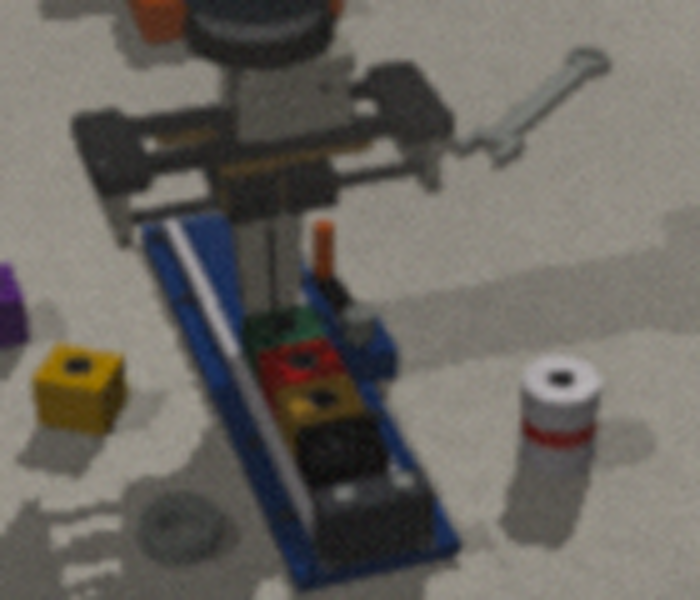

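>>> {"fn": "carry_out", "kwargs": {
  "motion": [0, 0, 0, -1.9, 4.6, 0, 0, 0, 0, 0, -1.9, 4.6, 0, 0, 0, 0, 0, -1.5, 3.7, 0, 0, 0, 0, 0, -1.1, 2.8, 0, 0]
}}

```text
clock: 7.0
position: [0.5468, 0.023, 0.0294]
tcp_rot: [1.758, 2.595, -0.006]
contact_force: [1.7, -3.5, -0.2]
width: 0.006
```

>>> {"fn": "carry_out", "kwargs": {
  "motion": [0, 0, 0, -0.7, 1.8, 0, 0, 0, 0, 0, -0.7, 1.8, 0, 0]
}}

```text
clock: 7.25
position: [0.547, 0.0239, 0.03]
tcp_rot: [1.753, 2.592, -0.01]
contact_force: [2.9, -12.0, -2.1]
width: 0.009
```

```bash
python3 st.py
```

```text
t 7.25 pos [0.547  0.0239 0.03  ] rail [-0.  -0.6 30. ] yaw err 0.002811555800344756 zax [ 0.007 -0.012 -1.   ] F [  2.9 -12.   -2.1] 0.009301034598136554
```

>>> {"fn": "carry_out", "kwargs": {
  "motion": [0, 0, 0, -0.8, 2, 0, 0, 0, 0, 0, -0.8, 2, 0, 0]
}}

```text
clock: 7.5
position: [0.5471, 0.0238, 0.0304]
tcp_rot: [1.747, 2.588, -0.015]
contact_force: [2.1, -11.5, -1.5]
width: 0.005
```

```bash
python3 st.py
```

```text
t 7.5 pos [0.5471 0.0238 0.0304] rail [-0.1 -0.7 30.4] yaw err 0.004204085792045564 zax [ 0.01  -0.019 -1.   ] F [  2.1 -11.5  -1.5] 0.005068762912096599
```

>>> {"fn": "carry_out", "kwargs": {
  "motion": [0, 0, 0, 2, -5, 0, 0, 0, 0, 0, 5, -13, 0, 0, 0, 0, 0, 6, -15, 0, 0, 0, 0, 0, 6, -15, 20, 0, 0, 0, 0, 0, 0, 40, 0, 0, 0, 0, 0, -20, 40, 0, 0, 0, 0, 10, -40, 20, 0, 0, 0, 0, 20, -40, 0, 0]
}}

```text
clock: 8.5
position: [0.5946, -0.1278, 0.1532]
tcp_rot: [1.75, 2.597, -0.014]
contact_force: [0.4, -0.4, 0.1]
width: 0.008
```

```bash
python3 st.py; python3 - <<'E'
from h import *
for n in('top','side'):
    p,d=cams.capture(n);np.savez(f'pics/{n}3.npz',p=p,d=d)
    q=p[145:235,190:320,::-1] if n=='top' else p[150:250,200:320,::-1]
    cv2.imwrite(f'pics/{n}3.png',cv2.resize(q,None,fx=6,fy=6,interpolation=2))
E
```

```text
t 8.5 pos [ 0.5946 -0.1278  0.1532] rail [-158.6   11.3  153.2] yaw err 0.005958705801178521 zax [ 0.003 -0.013 -1.   ] F [ 0.4 -0.4  0.1] 0.008179684138032094
```

View pics/top3.png

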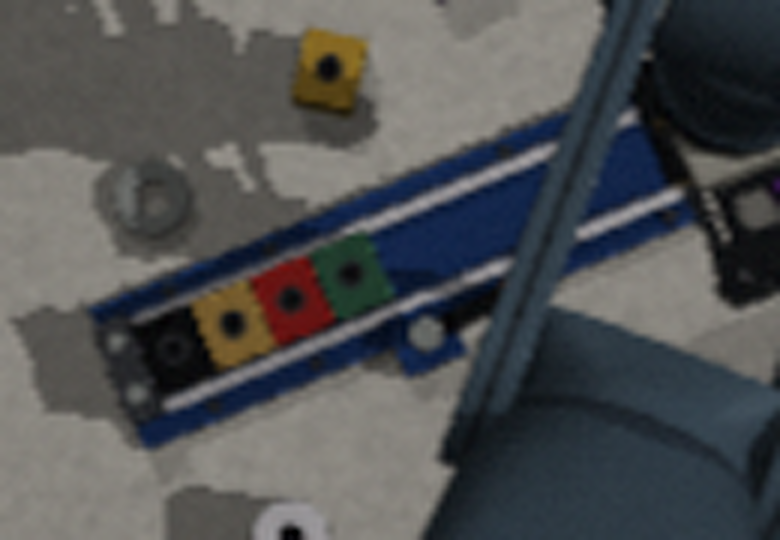

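View pics/side3.png

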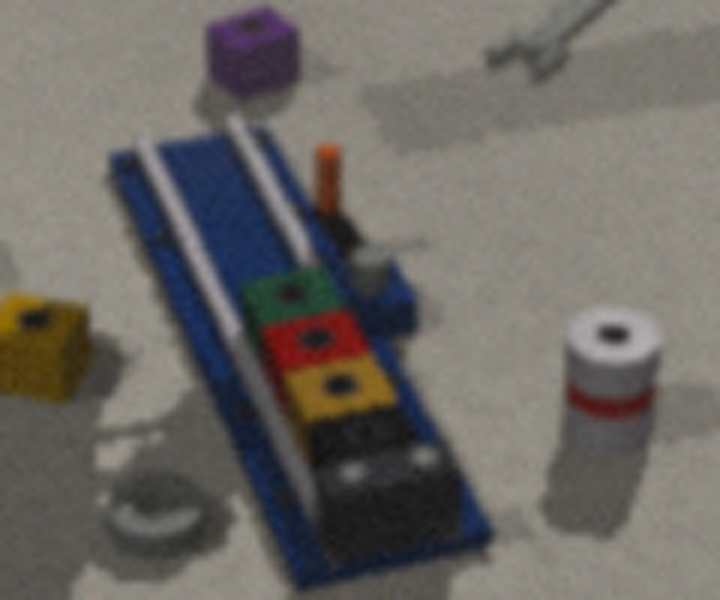

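>>> {"fn": "carry_out", "kwargs": {
  "motion": [0, 0, -0.158, -15, 11.5, 0, 0, 0, 0, -0.158, -15, 11.5, 0, 0, 0, 0, -0.158, -15, 11.5, 0, 0, 0, 0, -0.158, -15, 11.5, 0, 0, 0, 0, -0.158, -15, 11.5, 0, 0, 0, 0, 0, 0, 0, -30, 0, 0, 0, 0, 0, 0, -30, 0]
}}

```text
clock: 9.48
position: [0.5167, -0.0724, 0.0893]
tcp_rot: [-2.652, -1.683, 0.016]
contact_force: [-0.9, -0.8, -0.2]
width: 0.006
```

```bash
python3 st.py; python3 - <<'E'
from fit import *
c,s=np.cos(p[2]),np.sin(p[2])
for k,n,u in[('black','top',f(175,347)),('brass','top',f(233,323)),('red','top',f(292,298)),('green','top',f(350,272)),('green','side',g(293,292)),('red','side',g(317,339)),('brass','side',g(341,385))]:
        d=(ray(n,u,.042)-[p[0],p[1],0]);print(k,n,np.round([c*d[0]+s*d[1],-s*d[0]+c*d[1]],4))
E
```

```text
t 9.475 pos [ 0.5167 -0.0724  0.0893] rail [-78.2  63.2  89.3] yaw err -0.81901877450687 zax [-0.009 -0.005 -1.   ] F [-0.9 -0.8 -0.2] 0.006050573714024659
black top [1.272e-01 1.000e-04]
brass top [0.0936 0.0001]
red top [ 0.0593 -0.0001]
green top [ 0.0252 -0.0011]
green side [ 0.0238 -0.0001]
red side [ 0.0599 -0.0003]
brass side [ 0.0935 -0.0003]
```

>>> {"fn": "carry_out", "kwargs": {
  "motion": [0, 0, 0.03, 2, 3, -22, 0, 0, 0, 0, 0, 0, -21, 0, 0, 0, 0, 2, 4.6, 0, 0, 0, 0, 0, 2, 4.6, 0, 0, 0, 0, 0, 2, 4.6, 0, 0, 0, 0, 0, 2, 4.6, 0, 0]
}}

```text
clock: 10.22
position: [0.5252, -0.049, 0.0443]
tcp_rot: [-2.623, -1.72, 0.019]
contact_force: [-0.2, -3.4, 1.0]
width: 0.004
```

```bash
python3 st.py; python3 - <<'E'
from h import *
n='side';p,d=cams.capture(n)
q=p[130:250,190:330,::-1]
cv2.imwrite(f'pics/{n}4.png',cv2.resize(q,None,fx=5,fy=5,interpolation=2))
E
```

```text
t 10.225 pos [ 0.5252 -0.049   0.0443] rail [-59.6  46.7  44.3] yaw err -0.7889938573616768 zax [-0.012 -0.003 -1.   ] F [-0.2 -3.4  1. ] 0.003888345003929469
```

View pics/side4.png

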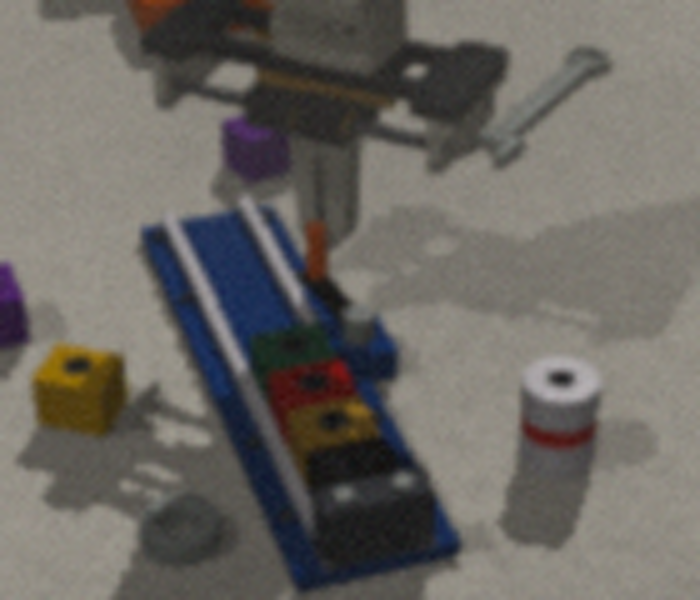

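>>> {"fn": "carry_out", "kwargs": {
  "motion": [0, 0, 0, 2, 4.6, 0, 0, 0, 0, 0, 2, 4.6, 0, 0, 0, 0, 0, 2, 4.6, 0, 0, 0, 0, 0, 2, 4.6, 0, 0, 0, 0, 0, 2, 4.6, 0, 0, 0, 0, 0, 2, 4.6, 0, 0, 0, 0, 0, 2, 4.6, 0, 0, 0, 0, 0, 2, 4.6, 0, 0, 0, 0, 0, 2, 4.6, 0, 0]
}}

```text
clock: 11.4
position: [0.545, -0.0053, 0.0454]
tcp_rot: [-2.625, -1.722, 0.018]
contact_force: [-1.4, -1.0, -0.5]
width: 0.005
```

```bash
python3 st.py; python3 - <<'E'
from h import *
n='side';p,d=cams.capture(n)
q=p[130:250,190:330,::-1]
cv2.imwrite(f'pics/{n}5.png',cv2.resize(q,None,fx=5,fy=5,interpolation=2))
E
```

```text
t 11.4 pos [ 0.545  -0.0053  0.0454] rail [-26.4  12.   45.4] yaw err -0.7886090024723864 zax [-0.011 -0.004 -1.   ] F [-1.4 -1.  -0.5] 0.005355261412794943
```

View pics/side5.png

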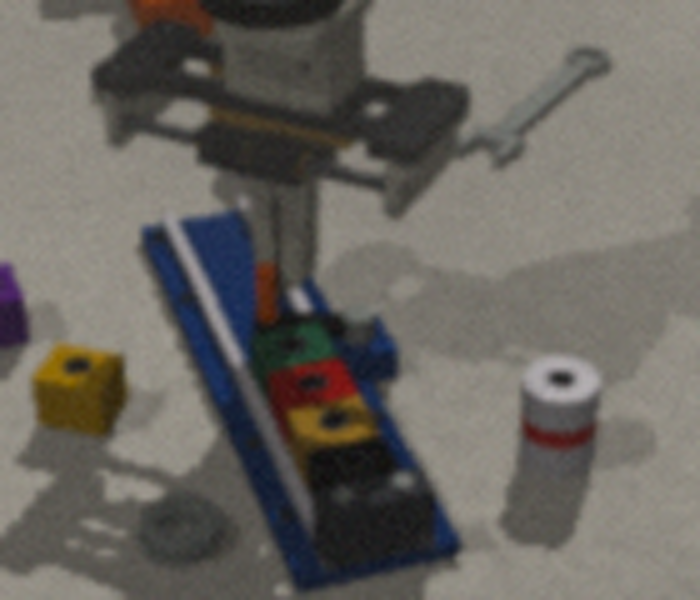

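>>> {"fn": "carry_out", "kwargs": {
  "motion": [0, 0, 0, 2, 4.6, 0, 0, 0, 0, 0, 2, 4.6, 0, 0, 0, 0, 0, 1.2, 2.8, 0, 0, 0, 0, 0, 0.8, 1.8, 0, 0]
}}

```text
clock: 11.95
position: [0.5492, 0.01, 0.0445]
tcp_rot: [-2.622, -1.721, 0.024]
contact_force: [-2.4, -1.8, 0.1]
width: 0.003
```

>>> {"fn": "carry_out", "kwargs": {
  "motion": [0, 0, 0, 0.6, 1.9, 0, 0, 0, 0, 0, 0.6, 1.9, 0, 0]
}}

```text
clock: 12.2
position: [0.5494, 0.0106, 0.0445]
tcp_rot: [-2.623, -1.726, 0.032]
contact_force: [-5.7, -10.7, 2.3]
width: 0.002
```

```bash
python3 st.py; python3 - <<'E'
from h import *
n='side';p,d=cams.capture(n)
q=p[130:250,190:330,::-1]
cv2.imwrite(f'pics/{n}6.png',cv2.resize(q,None,fx=5,fy=5,interpolation=2))
E
```

```text
t 12.2 pos [0.5494 0.0106 0.0445] rail [-13.3   2.1  44.5] yaw err -0.7861692628979111 zax [-0.018 -0.01  -1.   ] F [ -5.7 -10.7   2.3] 0.0019681346875340846
```

View pics/side6.png

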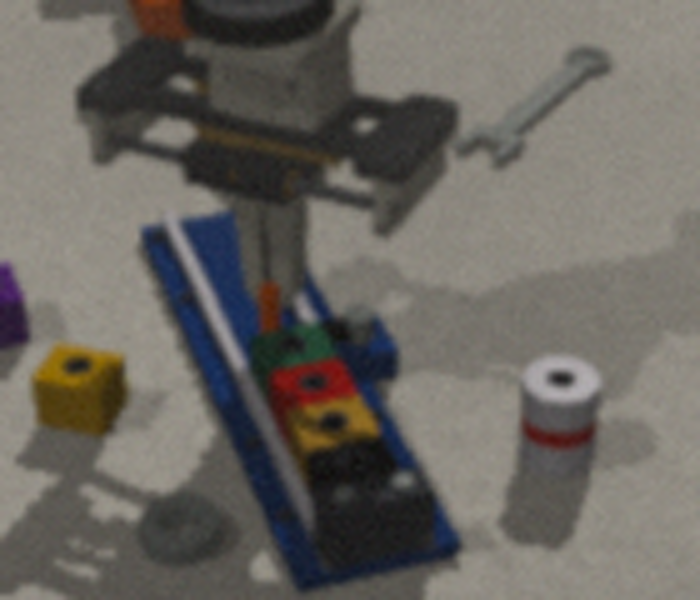

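>>> {"fn": "carry_out", "kwargs": {
  "motion": [0, 0, 0, 0, 3, 0, 0, 0, 0, 0, 0, 3, 0, 0, 0, 0, 0, -2, -5, 0, 0, 0, 0, 0, -5, -12, 0, 0, 0, 0, 0, -6, -14, 0, 0, 0, 0, 0, -6, -14, 30, 0, 0, 0, 0, -10, -50, 35, 0, 0, 0, 0, -10, -60, 10, 0, 0, 0, 0, 0, -60, 0, 0, 0, 0, 0, 0, -60, 0, 0]
}}

```text
clock: 13.5
position: [0.5096, -0.2715, 0.1238]
tcp_rot: [2.61, 1.729, -0.03]
contact_force: [1.3, 0.2, 1.0]
width: -0.002
```

```bash
python3 st.py; python3 - <<'E'
from h import *
for n in('top','side'):
    p,d=cams.capture(n);np.savez(f'pics/{n}7.npz',p=p,d=d)
    q=p[145:235,190:320,::-1] if n=='top' else p[150:250,200:320,::-1]
    cv2.imwrite(f'pics/{n}7.png',cv2.resize(q,None,fx=6,fy=6,interpolation=2))
E
```

```text
t 13.5 pos [ 0.5096 -0.2715  0.1238] rail [-260.6  143.5  123.8] yaw err -0.7799534158701933 zax [-0.01  -0.019 -1.   ] F [1.3 0.2 1. ] -0.001797655549660453
```

View pics/top7.png

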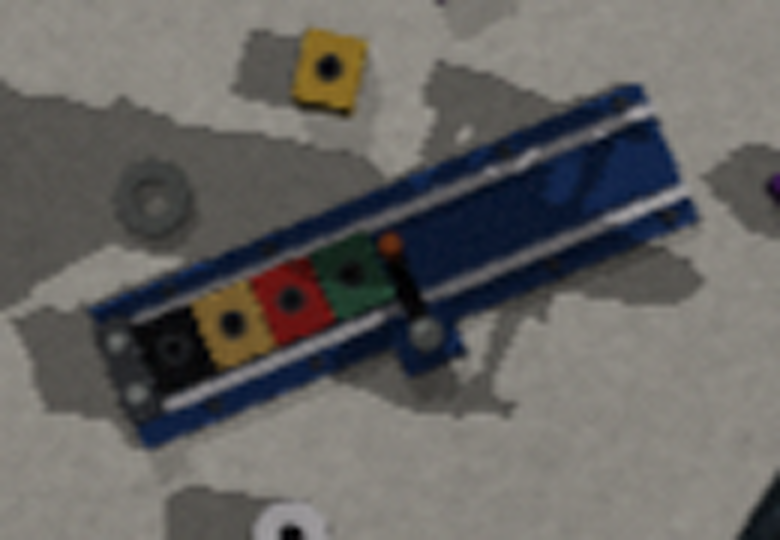

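View pics/side7.png

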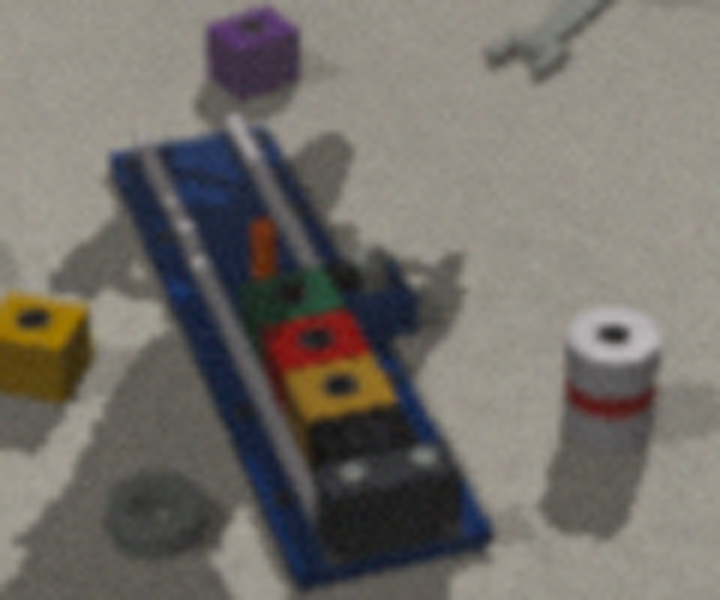

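```bash
python3 - <<'E'
from fit import *
c,s=np.cos(p[2]),np.sin(p[2])
for n,u,v0,z in[('top',f(391,244),f(427,333),.064),('side',g(263,223),g(374,255),.064)]:
    r=[]
    for uu,zz in((u,.064),(v0,.036)):
        d=ray(n,uu,zz)-[p[0],p[1],0];r.append(1e3*np.array([c*d[0]+s*d[1],-s*d[0]+c*d[1]]))
    q=r[0]-[0,44];print(n,np.round(r,1),np.arctan2(-q[1],-q[0]))
for k,n,u in[('green','top',f(351,273)),('green','side',g(292,292)),('black','top',f(175,347))]:
    d=(ray(n,u,.042)-[p[0],p[1],0]);print(k,n,np.round([c*d[0]+s*d[1],-s*d[0]+c*d[1]],4))
print('proj closed',[ (k,proj(n,w(p,(0,-6,64)))) for k,n in(('t','top'),('s','side'))],f(391,244),g(263,223))
E
```

```text
top [[-0.1 -4.3]
 [-0.6 44.7]] 1.5697460967317467
side [[-1.3 -5.9]
 [ 0.4 45.3]] 1.545725486614174
green top [ 0.0249 -0.0004]
green side [ 0.0236 -0.0006]
black top [1.272e-01 1.000e-04]
proj closed [('t', (np.float64(254.5334695179257), np.float64(184.7750101938937))), ('s', (np.float64(243.49679411169058), np.float64(187.01062478387416)))] (254.75, 185.25) (243.41666666666666, 186.75)
```

The latch measures about 1.55–1.57 rad, and the row is home. I'm handing the job in.

```bash
python3 -c "
from station import arm
print(arm.close_job(),arm.observe()['contact_force'])"
```

```text
the job is handed in; nothing more can be done
the job is handed in; nothing more can be done
```

The job is done and handed in at about 13.6 s: the row is home against the end stop and the latch is closed behind it. The hand-in gives no verdict, so the checks below are my own.

- **Row:** I pushed all four blocks from behind the green one with the shut fingers, as one train, until the force rose to about 12 N and they stopped moving. No gaps showed in either view. The bore marks, measured after the push, were at these rail positions:

| Block | Measured x | Expected at home |
|---|---|---|
| black | 127 mm | 128 mm |
| brass | 94 mm | 94 mm |
| red | 59–60 mm | 60 mm |
| green | 24–25 mm | 26 mm |

- **Latch:** I pushed the orange pin across to its hard stop, where the tool again stalled at about 12 N. The last pictures put the latch at 1.57 rad (top camera) and 1.55 rad (side camera), with 1.43 rad needed.
- **Disagreement:** the cameras differ slightly on the green block, which matters because its limit is 22 mm. In the last pictures the top camera reads 24.9 mm and the side camera 23.6 mm. Both pass, and the difference is within the 2 mm calibration error.
- **Other things:** the arm was clear of everything at the end. The spare block, collar and coupling look unmoved in the close-ups of the last pictures. I didn't measure their positions or check the other things at the end, but the arm stayed well clear of them.

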